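# Slide a test cartridge along the rail into the reader pocket and start it

### The arm

A 6-joint arm with a two-finger parallel gripper is mounted at the origin on the work surface. World frame = base frame: x ahead of the robot, y to its left, z up, the work surface at z = 0. Lengths are in m, angles in degrees, forces in N, time in s.
With the tool pointing down it reaches from about 0.375 to 0.9 m from the base axis. Payload 3.1 kg.
Tool frame: the origin (TCP) lies at the very end of the fingers, on their centre line; the grasp point (between the pads) lies 19 mm behind it; z points along the fingers, y is the line along which they close (so a half turn about z gives the same grasp; the last joint's range is limited). The gripper opens to 87 mm and grips with 3 to 60 N. Pads are 19 mm wide; open, the fingers measure 117 mm over their backs; the gripper's body (75 mm by 190 mm) begins 51 mm behind the grasp point.
Start: joints at [54.059, 30.224, 82.088, -0, 67.689, -10.227], TCP at [0.271, 0.563, 0.223] pointing down, gripper open.
Joint ranges: [-176.69, 176.69], [-43.24, 126.21], [12.49, 139.97], [-82, 262], [0, 151.66], [-163.58, 163.58]. Speed limits (degrees/s): [159.86, 159.86, 180, 180, 180, 180].

### API

Orientations are given as a 3x3 rotation matrix whose columns are the frame's x, y, z axes.
In Python, from rig import bot gives the robot as it stands.
- The arm moves only by the tool move_arm, never from a script. Its argument "increments" is a list of rows, each an object with "xyz": the shift along the tool's x, y, z in mm, a list of three; "roll": the turn about the tool's z in rad; "grip": the opening in per cent of the stroke, from 0 (shut) to 100 (fully open). A call has 1 to 5 rows; each row shifts and turns the commanded pose from where the row before left it, along the tool's axes as they then stand; what a row does not reach is not made up. A row lasts 1/12 s, in which the tool goes at most 41.7 mm and 7.16 degrees, less where a joint would pass 70% of its speed; a pose out of reach is approached as far as the arm can. A call is refused whole if a number of a shift passes 41.7 or a number of a turn 0.125, either way. A call with a gripper value outside its range is refused whole. The fingers move at their own pace and stop on an object; the grip force is fixed at half the most. Time passes only in rows, so rows that do not move let the fingers close. It gives the time, the measured TCP pose, the force, the opening and the grip force at its end, in the units of the state.
- bot.read_state(): the state, without advancing time (a new reading comes with each control period).
- bot.capture(name): name is "scene" or "side" or "wrist"; returns (picture, depth): 400x640x3 uint8, red, green, blue; 400x640 float32, m along the optical axis (not along the pixel's ray), 0 where there is no reading.
- bot.camera_model(name): a dict with "intrinsics" (3x3 intrinsics, pixels), "rvec" (rotation vector, rad) and "tvec" (3), from world to camera coordinates, as OpenCV has them; the wrist camera has in their place "tool_from_camera" (4x4, takes a point from camera to tool coordinates, whose origin is the TCP and whose axes are the flange's). Camera axes: x right, y down, z forward; pixel columns grow to the right and rows downward; lengths in m; the calibration is good to about 2 mm. A picture is of the moment at which its call begins: read the wrist's pose just before it. camera_model takes no time and is no camera call.
- bot.hand_in(): hands the job in; it is judged then, once.
Trained networks look in the newest picture that a camera, given by its name, has taken for a name from the list of things; names that differ only in an ending like _2 or _b are one class to them, and where a whole thing is asked for, a point or a joint stands for the part that bears it (a point fixed in the world has none). Each returns a list of dicts, best first, with "conf" (0 to 1); they miss things now and then, are a little off and sometimes report something else, mostly with a low value. They report only what shows in the picture. A call takes as long as a camera call. They do not tell look-alikes from the thing itself.
- bot.spot_in(label, camera): "at" ([x, y, z] in m, in the coordinates of the camera as it stood for that picture, good to about 4 mm: the middle of the surface that is visible of it).
- bot.trace(label, camera): "mask" (400x640 bool, what is visible of it).
The state is a dict: "time_s": time; "joint_positions": joint angles; "qvel": joint speeds; "tau": joint torques, N m; "position": TCP position; "tcp_rot": TCP orientation; "force": force on the tool from outside, world axes, zero at the start; "moment": the same for the moment, N m; "opening": opening from 0.0 (shut) to 1.0 (fully open); "grasp_force": force on a finger pad.
Only numpy, scipy, OpenCV 4.12 (cv2) and the standard library are available. Lean on these libraries where they do the work, as an engineer would, in place of code of your own. Each camera call takes 0.05 s, during which the arm holds its last target. There are 200 camera calls.

### The job

With a fingertip or the outside of the fingers, push the test cartridge that lies on the reader's bed square against the long back rail, then slide it along the rail, keeping it against the rail, into the corner pocket at the rail's left end until it sits flush against both the rail and the end stop. Only when it is seated, press the round start key and let it go. Do not pick the cartridge up or lift it off the bed, and leave everything else where it is.

Things in the scene. Friction and masses are not known exactly. Their poses are not given: they have to be found in the camera images.
- reader: cartridge reader: flat white desktop case, 225 x 355 mm, rigid and fixed, with a dark flat bed 60 mm above the table. Origin: on the table under the bed; x away from the robot, y to the left, z up (the reader may be turned a little). In its frame the bed spans x -64 to 104, y -140 to 128 mm; the screen console right of it (y -145 to -211 mm) stands up to 102 mm above the table
- rail_mid (a point): middle of the long back rail, on its guiding face at bed height (85, -4, 60 mm in the reader's frame; axes as the reader's). The rail runs 260 mm along the reader's y and stands 12 mm above the bed; the cartridge goes on its -x side
- end_stop (a point): end stop at the rail's left end: the inner corner where its face meets the rail's face, at bed height (85, 120, 60 mm in the reader's frame). The stop's face runs along the reader's x; it stands 12 mm above the bed
- lip (a point): front lip of the corner pocket: right end of its straight inner face, at bed height (41, 80, 60 mm in the reader's frame); from here it runs along y to the end stop, parallel to the rail, leaving a pocket 44 mm wide. Right of it a flared lead-in opens towards the front to about y = 65 mm. Lip and lead-in stand only 6 mm above the bed, 7 mm thick
- seat (a point): seat of the corner pocket, over the glass window in the bed: the centre of the cartridge's underside lies here when it touches both the rail and the end stop (65, 90, 60 mm in the reader's frame)
- cartridge: white test cartridge, 40 x 60 x 15 mm, about 45 g, lying loose on the reader's bed with its long side roughly along the rail, short of the pocket; a flat 12 mm cap stands 3 mm above its top at one end (its -y end). Origin: centre of its underside; x across its width (40 mm), y along its length (60 mm), z up. It slides freely on the bed
- start_key_top (a point): centre of the top of the round grey start key (26 mm across) on the reader's front strip, right of the middle; pressed straight down
- start_key (a joint): travel of the start key in m: 0 released, 0.006 fully pressed; it springs back, and takes 4 N fully down
- reference_plug: steel reference plug, 27 mm across, 30 mm tall with a knob on top, standing on the front left part of the reader's bed; loose, to be left alone. Origin: centre of its underside
- spare_cartridge: a longer, narrower cartridge (28 x 84 x 12 mm) lying on the table in front of the reader; not the one to be read, to be left alone. Origin: centre of its underside
- reagent_bottle: capped bottle, 38 mm across, 85 mm tall, standing left of the reader; to be left alone. Origin: centre of its underside
- tube_rack: white rack of red-capped tubes, 122 x 100 mm, 88 mm tall, on the left of the table; to be left alone. Origin: centre of its underside
- mini_centrifuge: round white bench centrifuge with a clear lid, 132 mm across, 108 mm tall; to be left alone. Origin: centre of its underside
- carton: kit carton, 100 x 75 x 60 mm; to be left alone. Origin: centre of its underside
- pipette: white pipette lying on the table, about 250 mm long, 24 mm high, tip to its +x; to be left alone. Origin: on the table under the front end of its body
Not all that is in view belongs to the job. Leave any green or pink look-alike of the cartridge alone.

How it is judged:
By the outcome, as a careful person would: the job done as asked, in the order asked, and still so for the second after the job is handed in, with the robot touching nothing.
It also fails if it takes over 58 s, if anything falls off the work surface, if the arm or the gripper's body presses on something with over 40 N, if the wrist force passes 120 N, or if a joint passes its speed limit or range.

## Working session

There is one attempt and no reset: what is moved stays moved. The work goes in short steps, Python scripts to look and compute and a tool call to move; the robot and the scene stay as the last step left them, time stands still between calls to the robot, and variables do not carry over. Pictures are saved under pics/ and viewed, at most 12 in all, crops included, and the job is handed in when it is done.

Besides the shell and the picture viewer there is one more tool, called after "Emit:" in YAML: its name, and indented under it one key for each argument. move_arm: Moves the arm, as the interface text tells. Its arguments: {"type":"object","properties":{"increments":{"type":"array"}},"required":["increments"]}

```bash
mkdir -p pics; cat > h.py <<'E'
import numpy as np, cv2
from rig import bot
def cap(n):
    s=bot.read_state(); p,d=bot.capture(n); return s,p,d
def T(n,s):
    m=bot.camera_model(n); K=np.array(m["intrinsics"])
    if "rvec" in m:
        R=cv2.Rodrigues(np.array(m["rvec"]))[0]; t=np.array(m["tvec"]).ravel()
        M=np.eye(4); M[:3,:3]=R.T; M[:3,3]=-R.T@t
    else:
        W=np.eye(4); W[:3,:3]=np.array(s["tcp_rot"]); W[:3,3]=s["position"]
        M=W@np.array(m["tool_from_camera"])
    return K,M
def world(n,s,d,u,v):
    K,M=T(n,s); z=d[int(v),int(u)]
    return M[:3,:3]@(np.linalg.inv(K)@[u,v,1]*z)+M[:3,3]
def onplane(n,s,u,v,h):
    K,M=T(n,s); r=M[:3,:3]@(np.linalg.inv(K)@[u,v,1]); o=M[:3,3]
    return o+r*(h-o[2])/r[2]
def spot(l,n,s):
    K,M=T(n,s); return [(round(a["conf"],2),np.round(M[:3,:3]@np.array(a["at"])+M[:3,3],4)) for a in bot.spot_in(l,n)[:3]]
def save(p,f): cv2.imwrite("pics/"+f,p[:,:,::-1])
E
python3 - <<'E'
from h import *
for n in("scene","side"):
    s,p,d=cap(n); save(p,n+".png")
    print(n)
    for l in("cartridge","start_key_top","reference_plug","reader","reagent_bottle"): print(l,spot(l,n,s))
print(s)
print(bot.camera_model("wrist"))
E
```

```text
scene
cartridge [(0.75, array([ 0.8177, -0.1103,  0.0152])), (0.65, array([ 0.5813, -0.1136,  0.0758])), (0.55, array([ 0.4921, -0.3628,  0.0179]))]
start_key_top [(0.54, array([ 0.5081, -0.1647,  0.0737]))]
reference_plug [(0.58, array([0.5691, 0.0266, 0.0751]))]
reader []
reagent_bottle [(0.82, array([0.5576, 0.0939, 0.0497]))]
side
cartridge [(0.88, array([ 0.4761, -0.3733,  0.0127])), (0.8, array([ 0.3376, -0.135 ,  0.0176])), (0.73, array([ 0.8108, -0.1152,  0.0121]))]
start_key_top []
reference_plug [(0.53, array([0.5562, 0.0147, 0.0728]))]
reader []
reagent_bottle [(0.56, array([ 0.5894, -0.1711,  0.0584])), (0.54, array([0.5369, 0.0898, 0.0545])), (0.15, array([ 0.5734, -0.1229,  0.0741]))]
{'time_s': 0.3, 'joint_positions': array([ 5.40566506e+01,  3.02432402e+01,  8.21086145e+01, -9.93046134e-04,
        6.76889271e+01, -1.02278901e+01]), 'qvel': array([ 0.02644674, -0.04776331, -0.14349032, -0.077538  , -0.00815127,
       -0.10628421]), 'tau': array([ 2.83027375e-04, -4.39560449e+01, -1.76550615e+01,  6.31755148e-02,
        5.50204993e-02, -1.39260464e-04]), 'position': 
[... 235 characters left out ...]
), 'force': array([ 0.12951745, -0.31648241,  0.24740156]), 'moment': array([ 0.00182344, -0.01071733,  0.01005644]), 'grasp_force': 0.0, 'opening': 0.9970051954778926}
{'intrinsics': array([[282.80174067,   0.        , 324.35281104],
       [  0.        , 282.80174067, 200.60011229],
       [  0.        ,   0.        ,   1.        ]]), 'tool_from_camera': array([[-8.74871200e-05, -9.54169206e-01, -2.99267637e-01,
         8.19749503e-02],
       [ 9.99999989e-01, -4.74858724e-05, -1.40935927e-04,
         1.78208694e-03],
       [ 1.20265737e-04, -2.99267646e-01,  9.54169200e-01,
        -1.61510007e-01],
       [ 0.00000000e+00,  0.00000000e+00,  0.00000000e+00,
         1.00000000e+00]])}
```

View pics/scene.png

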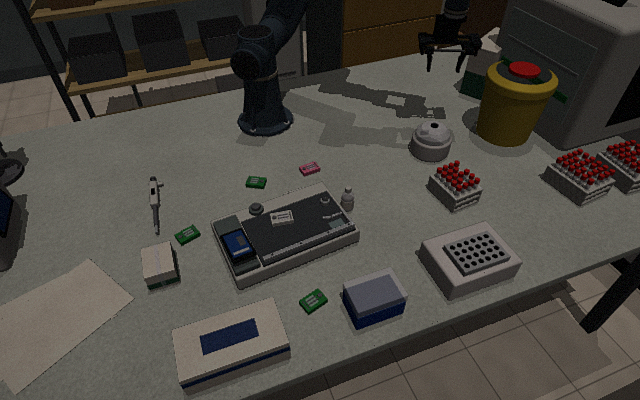

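View pics/side.png

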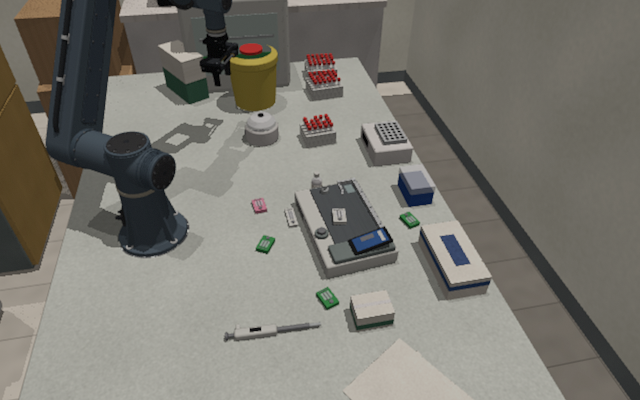

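The test cartridge is the white one on the dark bed: scene (282,217), side (339,215). The white one at side (291,217) lies on the table, so it is the spare. The others are green or pink look-alikes: scene (256,182), (187,234), (313,301) and (309,168). Next I move over the reader.

Emit:
move_arm:
  increments:
    - {"xyz": [0,0,0],"roll": -0.112,"grip": 0}
    - {"xyz": [0,0,0],"roll": -0.112,"grip": 0}
    - {"xyz": [0,0,0],"roll": -0.112,"grip": 0}
    - {"xyz": [0,0,0],"roll": -0.112,"grip": 0}

```text
time_s: 0.93
position: [0.2711, 0.5631, 0.2226]
tcp_rot: [[-1.0, -0.005, 0.0], [-0.005, 1.0, 0.0], [-0.0, 0.0, -1.0]]
force: [-0.4, -0.2, -0.2]
opening: 0.783
grasp_force: 0.0
```

Emit:
move_arm:
  increments:
    - {"xyz": [-13,-38,0],"roll": 0,"grip": 0}
    - {"xyz": [-13,-38,0],"roll": 0,"grip": 0}
    - {"xyz": [-13,-38,0],"roll": 0,"grip": 0}
    - {"xyz": [-13,-38,0],"roll": 0,"grip": 0}
    - {"xyz": [-13,-38,0],"roll": 0,"grip": 0}

```text
time_s: 1.35
position: [0.3362, 0.3715, 0.2227]
tcp_rot: [[-1.0, -0.0, 0.001], [-0.0, 1.0, 0.0], [-0.001, 0.0, -1.0]]
force: [0.1, -0.8, -0.6]
opening: 0.404
grasp_force: 0.0
```

Emit:
move_arm:
  increments:
    - {"xyz": [-13,-38,0],"roll": 0,"grip": 0}
    - {"xyz": [-13,-38,0],"roll": 0,"grip": 0}
    - {"xyz": [-13,-38,0],"roll": 0,"grip": 0}
    - {"xyz": [-13,-38,0],"roll": 0,"grip": 0}
    - {"xyz": [-13,-38,0],"roll": 0,"grip": 0}

```text
time_s: 1.77
position: [0.4013, 0.1812, 0.2229]
tcp_rot: [[-1.0, 0.001, 0.001], [0.001, 1.0, 0.0], [-0.001, 0.0, -1.0]]
force: [0.5, -0.8, 0.2]
opening: 0.038
grasp_force: 0.0
```

Emit:
move_arm:
  increments:
    - {"xyz": [-13,-38,0],"roll": 0,"grip": 0}
    - {"xyz": [-13,-38,0],"roll": 0,"grip": 0}
    - {"xyz": [-13,-38,0],"roll": 0,"grip": 0}
    - {"xyz": [-13,-38,0],"roll": 0,"grip": 0}
    - {"xyz": [-13,-38,0],"roll": 0,"grip": 0}

```text
time_s: 2.18
position: [0.4661, -0.0091, 0.2229]
tcp_rot: [[-1.0, 0.001, 0.001], [0.001, 1.0, -0.0], [-0.001, -0.0, -1.0]]
force: [0.5, 0.2, 0.9]
opening: 0.002
grasp_force: 0.0
```

Emit:
move_arm:
  increments:
    - {"xyz": [-15,-33,0],"roll": 0,"grip": 0}
    - {"xyz": [-15,-33,0],"roll": 0,"grip": 0}
    - {"xyz": [-15,-33,0],"roll": 0,"grip": 0}
    - {"xyz": [0,0,0],"roll": 0,"grip": 0}
    - {"xyz": [0,0,0],"roll": 0,"grip": 0}

```text
time_s: 2.6
position: [0.5114, -0.108, 0.2225]
tcp_rot: [[-1.0, 0.004, 0.001], [0.004, 1.0, -0.0], [-0.001, -0.0, -1.0]]
force: [-0.3, -0.2, 0.8]
opening: 0.005
grasp_force: 0.0
```

```bash
python3 - <<'E'
from h import *
s,p,d=cap("wrist"); save(p,"w1.png"); np.savez("w1.npz",p=p,d=d)
print(s["position"])
for l in("cartridge","start_key_top","reference_plug","end_stop","seat","lip"): print(l,spot(l,"wrist",s))
E
```

```text
[ 0.51141157 -0.10804696  0.22251524]
cartridge [(0.95, array([0.3461, 0.0578, 0.0144])), (0.93, array([ 0.3422, -0.127 ,  0.0152])), (0.91, array([ 0.5644, -0.1145,  0.0778]))]
start_key_top [(0.82, array([ 0.5108, -0.1674,  0.0763])), (0.74, array([ 0.5336, -0.1048,  0.0608]))]
reference_plug [(0.58, array([0.5528, 0.0224, 0.0693]))]
end_stop [(0.88, array([ 0.5329, -0.1053,  0.0577]))]
seat [(0.84, array([ 0.5292, -0.1044,  0.0554])), (0.61, array([0.5518, 0.0215, 0.0733]))]
lip [(0.82, array([ 0.5276, -0.1042,  0.0594]))]
```

View pics/w1.png

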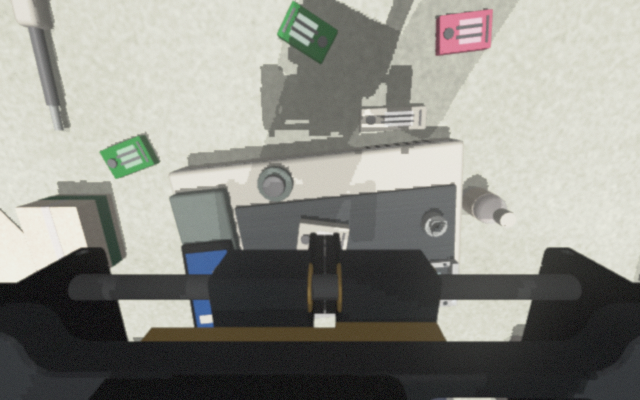

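In the wrist view, image right is +y and image down is +x. The cartridge is at (323,235), the key at (275,182) and the plug at (435,223). The reader is turned by about 6°, and the gripper hides the rail. I'll back off and look again.

Emit:
move_arm:
  increments:
    - {"xyz": [25,8,-20],"roll": 0,"grip": 0}
    - {"xyz": [25,8,-20],"roll": 0,"grip": 0}
    - {"xyz": [25,8,-20],"roll": 0,"grip": 0}
    - {"xyz": [25,8,-20],"roll": 0,"grip": 0}
    - {"xyz": [0,0,0],"roll": 0,"grip": 0}

```text
time_s: 3.37
position: [0.4075, -0.0718, 0.3053]
tcp_rot: [[-1.0, -0.001, 0.002], [-0.001, 1.0, -0.001], [-0.002, -0.001, -1.0]]
force: [0.0, 0.9, -0.2]
opening: 0.003
grasp_force: 0.0
```

```bash
python3 - <<'E'
from h import *
s,p,d=cap("wrist"); np.savez("w2.npz",p=p,d=d,pos=s["position"],rot=s["tcp_rot"])
print(s["position"])
for l in("cartridge","start_key_top","reference_plug"): print(l,spot(l,"wrist",s))
c=p[120:330,170:500]; save(cv2.resize(c,None,fx=2.4,fy=2.4,interpolation=cv2.INTER_CUBIC),"w2.png")
m=[t for t in bot.trace("cartridge","wrist")]
for t in m:
    mm=t["mask"].astype(np.uint8); r=cv2.minAreaRect(cv2.findNonZero(mm)); print(t["conf"],r)
E
```

```text
[ 0.40745288 -0.07184825  0.30534847]
cartridge [(0.91, array([0.3409, 0.0563, 0.0152])), (0.84, array([ 0.4836, -0.3617,  0.0116]))]
start_key_top [(0.57, array([ 0.5094, -0.1626,  0.0735]))]
reference_plug []
0.75 ((152.41380310058594, 209.03448486328125), (24.8831729888916, 39.73880386352539), 68.19859313964844)
0.67 ((288.5362548828125, 121.43780517578125), (41.24543762207031, 28.000829696655273), 30.256441116333008)
0.65 ((299.9494323730469, 266.6776428222656), (124.8166732788086, 223.66844177246094), 84.0938491821289)
0.57 ((406.5202331542969, 122.21236419677734), (28.869369506835938, 43.28034973144531), 84.5596694946289)
```

View pics/w2.png

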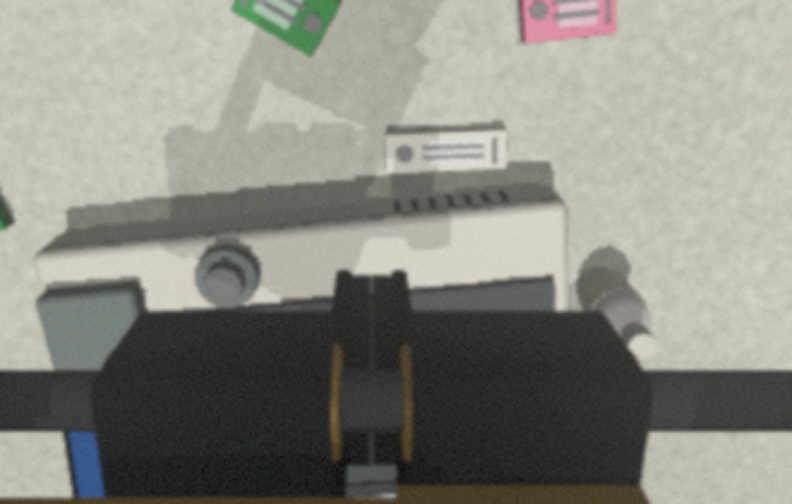

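The gripper hides whatever lies beyond the camera, so I have to move forward to see the bed.

Emit:
move_arm:
  increments:
    - {"xyz": [-40,1,10],"roll": 0,"grip": 0}
    - {"xyz": [-40,1,10],"roll": 0,"grip": 0}
    - {"xyz": [-40,1,10],"roll": 0,"grip": 0}
    - {"xyz": [-40,1,10],"roll": 0,"grip": 0}
    - {"xyz": [-40,1,10],"roll": 0,"grip": 0}

```text
time_s: 4.03
position: [0.6128, -0.069, 0.25]
tcp_rot: [[-1.0, 0.001, -0.002], [0.001, 1.0, 0.001], [0.002, 0.001, -1.0]]
force: [-0.1, -0.1, 0.2]
opening: 0.005
grasp_force: 0.0
```

Emit:
move_arm:
  increments:
    - {"xyz": [-40,0,5],"roll": 0,"grip": 0}
    - {"xyz": [-40,0,5],"roll": 0,"grip": 0}
    - {"xyz": [-20,0,0],"roll": 0,"grip": 0}
    - {"xyz": [0,0,0],"roll": 0,"grip": 0}
    - {"xyz": [0,0,0],"roll": 0,"grip": 0}

```text
time_s: 4.45
position: [0.711, -0.0691, 0.2394]
tcp_rot: [[-1.0, 0.0, -0.004], [0.0, 1.0, 0.001], [0.004, 0.001, -1.0]]
force: [0.6, -0.2, -0.5]
opening: 0.005
grasp_force: 0.0
```

```bash
python3 - <<'E'
from h import *
s,p,d=cap("wrist"); np.savez("w3.npz",p=p,d=d,pos=s["position"],rot=s["tcp_rot"])
print(s["position"])
for l in("cartridge","start_key_top","reference_plug"): print(l,spot(l,"wrist",s))
c=p[40:290,130:530]; save(cv2.resize(c,None,fx=2,fy=2,interpolation=cv2.INTER_CUBIC),"w3.png")
E
```

```text
[ 0.71096399 -0.06905381  0.23939532]
cartridge [(0.85, array([ 0.5061, -0.3736,  0.0091])), (0.74, array([ 0.5758, -0.1073,  0.0775])), (0.67, array([ 0.8095, -0.1149,  0.0151]))]
start_key_top [(0.42, array([ 0.5246, -0.1664,  0.0692]))]
reference_plug [(0.74, array([ 0.5232, -0.1633,  0.0707])), (0.7, array([0.5624, 0.0258, 0.0706]))]
```

View pics/w3.png

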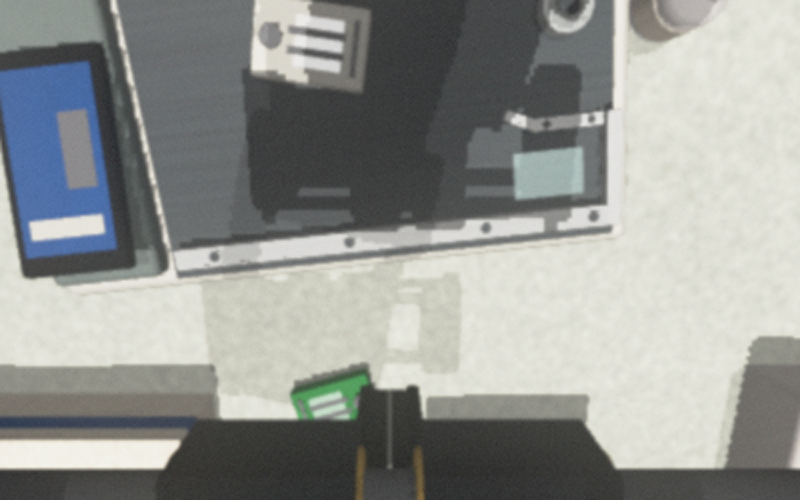

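Wrist crop (2x, offset 130,40): the cartridge is at about (310,45), turned against the rail. The rail's upper edge runs (176,250)–(600,208), the stop is at (608,110–205), the lip at (505–605,118) and the plug at (567,8). Next I fit the edges.

```bash
cat > fit.py <<'E'
from h import *
def load(f):
    q=np.load(f); return q["p"],q["d"],{"position":q["pos"],"tcp_rot":q["rot"]}
p,d,s=load("w3.npz"); g=cv2.cvtColor(p,cv2.COLOR_RGB2GRAY).astype(float)
K,M=T("wrist",s); v,u=np.mgrid[:400,:640]
X=(np.dstack([u,v,np.ones_like(u)])@np.linalg.inv(K).T*d[...,None])@M[:3,:3].T+M[:3,3]
print("bed z",np.median(X[90:120,260:330,2]),"table z",np.median(X[100:200,460:500,2]))
# rail guide edge: first row with strongest dark->bright
pts=[]
for c in range(230,425,5):
    ra=int(163+ (c-218)*-0.1)-9; col=cv2.GaussianBlur(g,(3,3),0)[ra:ra+16,c]; k=np.argmax(np.diff(col)); pts.append((c,ra+k+.5))
W=np.array([onplane("wrist",s,a,b,.072)[:2] for a,b in pts])
vx,vy,x0,y0=cv2.fitLine(W.astype(np.float32),cv2.DIST_HUBER,0,.001,.001).ravel()
if vy<0: vx,vy=-vx,-vy
yaw=np.arctan2(-vx,vy); n=np.array([vy,-vx]); print("rail yaw deg",np.degrees(yaw),"resid",np.std((W-[x0,y0])@n), x0,y0)
# end stop inner edge
pe=[]
for r in range(105,140,3):
    row=cv2.GaussianBlur(g,(3,3),0)[r,424:446]; pe.append((424+np.argmax(np.diff(row))+.5,r))
E=np.array([onplane("wrist",s,a,b,.072)[:2] for a,b in pe])
ax=n; ay=np.array([vx,vy]); ec=np.median((E-[x0,y0])@ay); print("stop edges",np.round((E-[x0,y0])@ay,4))
C=np.array([x0,y0])+ec*ay; print("corner",C)
O=C-.085*ax-.120*ay; print("reader origin",O)
tops=(X[...,2]>.069)&(X[...,2]<.085); Y=(X[...,:2]-O); a=Y@ax; b=Y@ay
m=(tops&(a>-.06)&(a<.08)&(b>-.12)&(b<.05)&(g>95)).astype(np.uint8); m=cv2.morphologyEx(m,cv2.MORPH_OPEN,np.ones((3,3)))
n_,L,st,ce=cv2.connectedComponentsWithStats(m); i=1+np.argmax(st[1:,4]); ys,xs=np.nonzero(L==i)
P=np.array([onplane("wrist",s,x,y,.075)[:2] for x,y in zip(xs,ys)])-O; Q=np.c_[P@ax,P@ay]*1000
r=cv2.minAreaRect(Q.astype(np.float32)); print("cart in reader mm",r,np.round(cv2.boxPoints(r),1),"z",np.median(X[ys,xs,2]))
for l,w in(("key",[.5095,-.1665]),("key w3",[.5246,-.1664]),("plug",[.5624,.0258])): e=np.array(w)-O; print(l,e@ax,e@ay)
E
python3 fit.py
```

```text
bed z 0.05936544575741315 table z -0.0007099473918132926
rail yaw deg 5.5018373 resid 0.0014127764831993817 0.67389727 -0.04746784
stop edges [0.1048 0.1049 0.1049 0.105  0.105  0.1051 0.1052 0.1052 0.1053 0.1053
 0.1054 0.1054]
corner [0.66381822 0.05717189]
reader origin [ 0.59071513 -0.07042489]
cart in reader mm ((-16.12213134765625, -37.61445617675781), (59.38167953491211, 39.976036071777344), 76.57660675048828) [[-42.5 -61.9]
 [ -3.6 -71.1]
 [ 10.2 -13.4]
 [-28.7  -4.1]] z 0.07444006083763113
key -0.09005243519937677 -0.08784578678140989
key w3 -0.07501241166090648 -0.0891940003974234
plug -0.018958863020893696 0.09849637672474036
```

The cartridge (40x59 mm, top at 74 mm) lies at reader (-16,-38) mm, turned -13°. I'll push it toward the rail with two fingertips about 25 mm apart, starting in front of it at reader (-56,-38).

Emit:
move_arm:
  increments:
    - {"xyz": [0,0,0],"roll": -0.1,"grip": 28}
    - {"xyz": [35,-5.5,0],"roll": 0,"grip": 28}
    - {"xyz": [35,-5.5,0],"roll": 0,"grip": 28}
    - {"xyz": [35,-5.5,0],"roll": 0,"grip": 28}
    - {"xyz": [35,-5.5,0],"roll": 0,"grip": 28}

```text
time_s: 5.07
position: [0.5709, -0.105, 0.2431]
tcp_rot: [[-0.995, -0.099, 0.0], [-0.099, 0.995, -0.0], [-0.0, -0.0, -1.0]]
force: [0.6, -0.6, -0.1]
opening: 0.249
grasp_force: 0.0
```

Emit:
move_arm:
  increments:
    - {"xyz": [35,-5.5,0],"roll": 0,"grip": 28}
    - {"xyz": [0,0,40],"roll": 0,"grip": 28}
    - {"xyz": [0,0,40],"roll": 0,"grip": 28}
    - {"xyz": [0,0,30],"roll": 0,"grip": 28}
    - {"xyz": [0,0,0],"roll": 0,"grip": 28}

```text
time_s: 5.48
position: [0.534, -0.1124, 0.1284]
tcp_rot: [[-0.995, -0.098, -0.01], [-0.098, 0.995, 0.005], [0.01, 0.006, -1.0]]
force: [-0.2, 0.4, -0.4]
opening: 0.276
grasp_force: 0.0
```

```bash
cat >> h.py <<'E'
def rd(P,O=(.5913,-.0708),yaw=np.radians(5.8)):
    c,s_=np.cos(yaw),np.sin(yaw); e=np.array(P)[:2]-O; return np.round([1000*(e[0]*c+e[1]*s_),1000*(-e[0]*s_+e[1]*c)],1)
E
python3 - <<'E'
from h import *
s,p,d=cap("wrist"); np.savez("w4.npz",p=p,d=d,pos=s["position"],rot=s["tcp_rot"])
print(s["position"],rd(s["position"]),s["opening"])
for l in("cartridge","start_key_top","reference_plug"): print(l,[(c,w,rd(w)) for c,w in spot(l,"wrist",s)])
c=p[60:360,140:500]; save(cv2.resize(c,None,fx=2,fy=2),"w4.png")
E
```

```text
[ 0.5340411  -0.11239727  0.12841776] [-61.2 -35.6] 0.2761979559479818
cartridge [(0.97, array([ 0.487 , -0.3616,  0.011 ]), array([-133.2, -278.8])), (0.92, array([0.3547, 0.0571, 0.0129]), array([-222.5,  151.2])), (0.78, array([ 0.3617, -0.114 ,  0.0128]), array([-232.8,  -19.8]))]
start_key_top [(0.74, array([ 0.5121, -0.1658,  0.0733]), array([-88.4, -86.5])), (0.67, array([ 0.5678, -0.1063,  0.0762]), array([-27. , -32.9]))]
reference_plug []
```

View pics/w4.png

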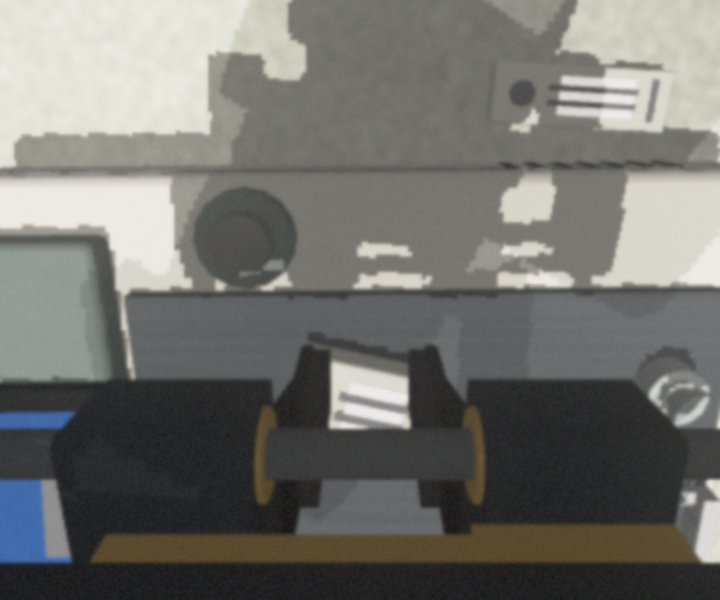

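Crop: the key is at (245,237), the cartridge's front edge at (310–410,345) between the fingertips, and the plug at (680,395), clear of the fingers. I'll check the strip and key heights and the settled pose before going down.

```bash
python3 - <<'E'
from h import *
q=np.load("w4.npz"); d=q["d"]; g=cv2.cvtColor(q["p"],cv2.COLOR_RGB2GRAY); s={"position":q["pos"],"tcp_rot":q["rot"]}
for n,(u,v) in dict(strip=(330,190),strip2=(440,160),bed=(290,220),cartfront=(140+360/2,60+362/2),key=(262,178),cartL=(140+315/2,60+345/2)).items():
    w=world("wrist",s,d,u,v); print(n,w.round(4),rd(w))
for uv in((360,346),(310,340),(400,352)): w=onplane("wrist",s,140+uv[0]/2,60+uv[1]/2,.06); print(rd(w))
b=bot.read_state(); print(b["position"],rd(b["position"]))
E
```

```text
strip [ 0.5161 -0.1077  0.0538] [-78.5 -29.1]
strip2 [ 0.4812 -0.0187  0.0547] [-104.3   63. ]
bed [ 0.5446 -0.1398  0.0602] [-53.5 -63.9]
cartfront [ 0.5572 -0.1123  0.0704] [-38.1 -37.9]
key [ 0.5059 -0.1621  0.0761] [-94.2 -82.2]
cartL [ 0.5544 -0.1323  0.0631] [-42.9 -57.5]
[-41. -38.]
[-44.  -59.9]
[-38.  -20.3]
[ 0.54060894 -0.1145466   0.13474444] [-54.9 -38.4]
```

Emit:
move_arm:
  increments:
    - {"xyz": [4,0,24],"roll": 0,"grip": 28}
    - {"xyz": [0,0,22],"roll": 0,"grip": 28}
    - {"xyz": [0,0,15],"roll": 0,"grip": 28}
    - {"xyz": [0,0,7],"roll": 0,"grip": 28}
    - {"xyz": [0,0,0],"roll": 0,"grip": 28}

```text
time_s: 6.1
position: [0.5357, -0.1144, 0.065]
tcp_rot: [[-0.995, -0.099, 0.001], [-0.099, 0.995, -0.0], [-0.001, -0.0, -1.0]]
force: [0.6, 0.3, 0.4]
opening: 0.278
grasp_force: 0.0
```

Emit:
move_arm:
  increments:
    - {"xyz": [0,0,0],"roll": 0,"grip": 28}
    - {"xyz": [0,0,0],"roll": 0,"grip": 28}

```text
time_s: 6.27
position: [0.5366, -0.1148, 0.0662]
tcp_rot: [[-0.995, -0.099, 0.003], [-0.099, 0.995, -0.001], [-0.003, -0.002, -1.0]]
force: [-0.2, -0.3, 0.4]
opening: 0.281
grasp_force: 0.0
```

The fingers are at z = 66 mm with no contact. Now I push toward the rail.

Emit:
move_arm:
  increments:
    - {"xyz": [-6,0,0],"roll": 0,"grip": 28}
    - {"xyz": [-6,0,0],"roll": 0,"grip": 28}
    - {"xyz": [-6,0,0],"roll": 0,"grip": 28}
    - {"xyz": [-6,0,0],"roll": 0,"grip": 28}
    - {"xyz": [-6,0,0],"roll": 0,"grip": 28}

```text
time_s: 6.68
position: [0.566, -0.1113, 0.0648]
tcp_rot: [[-0.995, -0.099, 0.0], [-0.099, 0.995, -0.0], [-0.0, -0.0, -1.0]]
force: [0.2, 0.2, 0.9]
opening: 0.28
grasp_force: 0.3
```

Emit:
move_arm:
  increments:
    - {"xyz": [-6,0,0],"roll": 0,"grip": 28}
    - {"xyz": [-6,0,0],"roll": 0,"grip": 28}
    - {"xyz": [-6,0,0],"roll": 0,"grip": 28}
    - {"xyz": [-6,0,0],"roll": 0,"grip": 28}
    - {"xyz": [-6,0,0],"roll": 0,"grip": 28}

```text
time_s: 7.1
position: [0.5955, -0.1083, 0.0644]
tcp_rot: [[-0.995, -0.099, -0.0], [-0.099, 0.995, 0.0], [0.0, 0.0, -1.0]]
force: [-0.7, -0.4, -0.1]
opening: 0.277
grasp_force: 0.2
```

Emit:
move_arm:
  increments:
    - {"xyz": [-6,0,0],"roll": 0,"grip": 28}
    - {"xyz": [-6,0,0],"roll": 0,"grip": 28}
    - {"xyz": [-5,0,0],"roll": 0,"grip": 28}
    - {"xyz": [-4,0,0],"roll": 0,"grip": 28}
    - {"xyz": [-3,0,0],"roll": 0,"grip": 28}

```text
time_s: 7.52
position: [0.6193, -0.106, 0.0645]
tcp_rot: [[-0.995, -0.099, 0.0], [-0.099, 0.995, -0.0], [-0.0, -0.0, -1.0]]
force: [-1.3, 0.2, 0.5]
opening: 0.277
grasp_force: 0.3
```

```bash
python3 - <<'E'
from h import *
s=bot.read_state(); print(rd(s["position"]),s["force"])
E
```

```text
[ 24.3 -37.8] [-1.30891538  0.23860451  0.46698461]
```

Next come small steps until it presses the rail.

Emit:
move_arm:
  increments:
    - {"xyz": [-3,0,0],"roll": 0,"grip": 28}
    - {"xyz": [-2,0,0],"roll": 0,"grip": 28}
    - {"xyz": [-2,0,0],"roll": 0,"grip": 28}
    - {"xyz": [0,0,0],"roll": 0,"grip": 28}

```text
time_s: 7.85
position: [0.626, -0.1054, 0.0645]
tcp_rot: [[-0.995, -0.099, 0.0], [-0.099, 0.995, -0.0], [-0.0, -0.0, -1.0]]
force: [-0.3, 0.3, 0.2]
opening: 0.281
grasp_force: 0.0
```

Emit:
move_arm:
  increments:
    - {"xyz": [-1.5,0,0],"roll": 0,"grip": 28}
    - {"xyz": [-1,0,0],"roll": 0,"grip": 28}
    - {"xyz": [0,0,0],"roll": 0,"grip": 28}

```text
time_s: 8.1
position: [0.6263, -0.1052, 0.0645]
tcp_rot: [[-0.995, -0.1, -0.005], [-0.1, 0.995, 0.0], [0.005, 0.0, -1.0]]
force: [-5.1, -1.3, 3.6]
opening: 0.278
grasp_force: 2.5
```

Emit:
move_arm:
  increments:
    - {"xyz": [-1,0,0],"roll": 0,"grip": 28}
    - {"xyz": [0,0,0],"roll": 0,"grip": 28}

```text
time_s: 8.27
position: [0.6263, -0.1052, 0.0645]
tcp_rot: [[-0.995, -0.1, -0.007], [-0.1, 0.995, 0.0], [0.007, 0.001, -1.0]]
force: [-7.5, -2.3, 4.9]
opening: 0.28
grasp_force: 3.4
```

It presses the rail with 7.5 N. I back off, lift and look.

Emit:
move_arm:
  increments:
    - {"xyz": [5,0,0],"roll": 0,"grip": 28}
    - {"xyz": [7,0,0],"roll": 0,"grip": 0}
    - {"xyz": [0,0,-35],"roll": 0,"grip": 0}
    - {"xyz": [0,0,-40],"roll": 0,"grip": 0}
    - {"xyz": [-30,-6,-40],"roll": 0,"grip": 0}

```text
time_s: 8.68
position: [0.6376, -0.1072, 0.1731]
tcp_rot: [[-0.995, -0.098, -0.008], [-0.098, 0.995, 0.003], [0.007, 0.004, -1.0]]
force: [0.3, -0.8, -1.2]
opening: 0.066
grasp_force: 0.0
```

Emit:
move_arm:
  increments:
    - {"xyz": [-35,-6,-20],"roll": 0,"grip": 0}
    - {"xyz": [-35,-6,0],"roll": 0,"grip": 0}
    - {"xyz": [0,0,0],"roll": 0,"grip": 0}
    - {"xyz": [0,0,0],"roll": 0,"grip": 0}
    - {"xyz": [0,0,0],"roll": 0,"grip": 0}

```text
time_s: 9.1
position: [0.712, -0.1131, 0.1913]
tcp_rot: [[-0.995, -0.099, -0.003], [-0.099, 0.995, 0.001], [0.003, 0.001, -1.0]]
force: [-0.4, 0.2, -0.6]
opening: 0.009
grasp_force: 0.0
```

```bash
python3 - <<'E'
from h import *
s,p,d=cap("wrist"); np.savez("w5.npz",p=p,d=d,pos=s["position"],rot=s["tcp_rot"])
print(s["position"],rd(s["position"]))
c=p[40:290,130:530]; save(cv2.resize(c,None,fx=2,fy=2,interpolation=cv2.INTER_CUBIC),"w5.png")
E
```

```text
[ 0.71196514 -0.11314403  0.19127496] [115.8 -54.3]
```

View pics/w5.png

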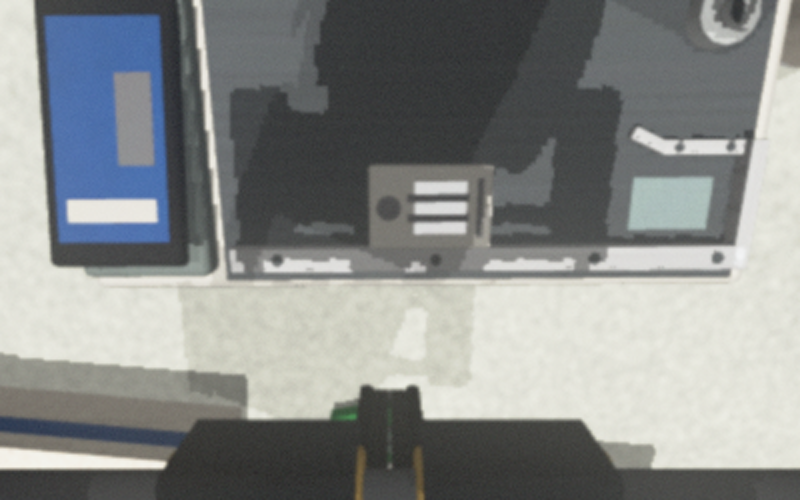

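The cartridge lies square against the rail: crop corners (369,165), (493,165), (491,247) and (371,247). The rail's edge is at row 247, the stop at about (740,200), the lip's inner edge at about (665–742,153) and its lead-in starts at (632,135).

```bash
python3 - <<'E'
from h import *
q=np.load("w5.npz"); s={"position":q["pos"],"tcp_rot":q["rot"]}
f=lambda u,v,h: rd(onplane("wrist",s,130+u/2,40+v/2,h))
for n,a in dict(rightTop=(369,165,.075),rightBot=(371,247,.075),leftTop=(493,165,.075),leftBot=(491,247,.075),railL=(230,247,.072),railR=(730,247,.072),stop1=(742,165,.072),stop2=(738,240,.072),lip=(665,154,.066),lead=(632,135,.066)).items(): print(n,f(*a))
b=bot.read_state(); print(b["position"],rd(b["position"]))
E
```

```text
rightTop [ 43.9 -62.2]
rightBot [ 83.  -61.7]
leftTop [44.  -3.4]
leftBot [83.1 -2.3]
railL [  83.3 -132.3]
railR [ 83.9 117.8]
stop1 [ 44.3 116.5]
stop2 [ 80.4 121.1]
lip [39.3 81.7]
lead [30.5 64.5]
[ 0.71155437 -0.11316349  0.19128822] [115.4 -54.3]
```

Emit:
move_arm:
  increments:
    - {"xyz": [26,-17,0],"roll": 0,"grip": 0}
    - {"xyz": [26,-16,0],"roll": 0,"grip": 0}
    - {"xyz": [0,0,35],"roll": 0,"grip": 0}
    - {"xyz": [0,0,30],"roll": 0,"grip": 0}
    - {"xyz": [0,0,20],"roll": 0,"grip": 0}

```text
time_s: 9.57
position: [0.6614, -0.1513, 0.1052]
tcp_rot: [[-0.995, -0.097, -0.005], [-0.097, 0.995, 0.002], [0.004, 0.003, -1.0]]
force: [1.0, 0.6, 0.4]
opening: 0.009
grasp_force: 0.0
```

Emit:
move_arm:
  increments:
    - {"xyz": [0,0,0],"roll": 0,"grip": 0}
    - {"xyz": [0,0,0],"roll": 0,"grip": 0}
    - {"xyz": [0,0,0],"roll": 0,"grip": 0}

```text
time_s: 9.82
position: [0.6652, -0.1518, 0.1088]
tcp_rot: [[-0.995, -0.099, 0.001], [-0.099, 0.995, -0.001], [-0.001, -0.001, -1.0]]
force: [0.8, 1.1, 0.2]
opening: 0.005
grasp_force: 0.0
```

```bash
python3 - <<'E'
from h import *
b=bot.read_state(); print(b["position"],rd(b["position"]),b["force"])
E
```

```text
[ 0.66522372 -0.15180833  0.10881864] [ 65.4 -88.1] [0.77821286 1.10507544 0.22198524]
```

Emit:
move_arm:
  increments:
    - {"xyz": [2,0,20],"roll": 0,"grip": 0}
    - {"xyz": [0,0,15],"roll": 0,"grip": 0}
    - {"xyz": [0,0,7],"roll": 0,"grip": 0}
    - {"xyz": [0,0,0],"roll": 0,"grip": 0}
    - {"xyz": [0,0,0],"roll": 0,"grip": 0}

```text
time_s: 10.23
position: [0.6637, -0.152, 0.0668]
tcp_rot: [[-0.995, -0.099, 0.002], [-0.099, 0.995, -0.001], [-0.002, -0.001, -1.0]]
force: [0.2, -0.1, 0.1]
opening: 0.007
grasp_force: 0.0
```

Emit:
move_arm:
  increments:
    - {"xyz": [0,4,0],"roll": 0,"grip": 0}
    - {"xyz": [0,4,0],"roll": 0,"grip": 0}
    - {"xyz": [0,4,0],"roll": 0,"grip": 0}
    - {"xyz": [0,4,0],"roll": 0,"grip": 0}
    - {"xyz": [0,4,0],"roll": 0,"grip": 0}

```text
time_s: 10.65
position: [0.6612, -0.1316, 0.0662]
tcp_rot: [[-0.995, -0.099, 0.001], [-0.099, 0.995, -0.001], [-0.001, -0.001, -1.0]]
force: [0.8, -0.8, 0.7]
opening: 0.002
grasp_force: 0.3
```

```bash
python3 - <<'E'
from h import *
b=bot.read_state(); print(b["position"],rd(b["position"]),b["force"])
E
```

```text
[ 0.66118412 -0.1315732   0.06618393] [ 63.4 -67.5] [ 0.80357363 -0.75559351  0.69221956]
```

Emit:
move_arm:
  increments:
    - {"xyz": [-0.2,6,0],"roll": 0,"grip": 0}
    - {"xyz": [-0.2,6,0],"roll": 0,"grip": 0}
    - {"xyz": [-0.2,6,0],"roll": 0,"grip": 0}
    - {"xyz": [-0.2,6,0],"roll": 0,"grip": 0}
    - {"xyz": [-0.2,6,0],"roll": 0,"grip": 0}

```text
time_s: 11.07
position: [0.6586, -0.1013, 0.0655]
tcp_rot: [[-0.995, -0.099, -0.001], [-0.099, 0.995, 0.0], [0.001, 0.0, -1.0]]
force: [0.3, -0.0, 0.0]
opening: 0.006
grasp_force: 0.4
```

Emit:
move_arm:
  increments:
    - {"xyz": [-0.2,6,0],"roll": 0,"grip": 0}
    - {"xyz": [-0.2,6,0],"roll": 0,"grip": 0}
    - {"xyz": [-0.2,4,0],"roll": 0,"grip": 0}
    - {"xyz": [0,2,0],"roll": 0,"grip": 0}
    - {"xyz": [0,0,0],"roll": 0,"grip": 0}

```text
time_s: 11.48
position: [0.6577, -0.0832, 0.0656]
tcp_rot: [[-0.995, -0.1, -0.0], [-0.1, 0.995, 0.0], [0.0, 0.0, -1.0]]
force: [-1.0, -0.3, -0.3]
opening: 0.008
grasp_force: 0.0
```

```bash
python3 - <<'E'
from h import *
s,p,d=cap("wrist"); print(s["position"],rd(s["position"]),s["force"])
save(p,"w6.png")
s,p,d=cap("scene"); c=p[170:290,200:370]; save(cv2.resize(c,None,fx=4,fy=4,interpolation=cv2.INTER_CUBIC),"s6.png")
E
```

```text
[ 0.65772925 -0.08323837  0.0655999 ] [ 64.8 -19.1] [-1.01967056 -0.29661896 -0.30231926]
```

View pics/s6.png

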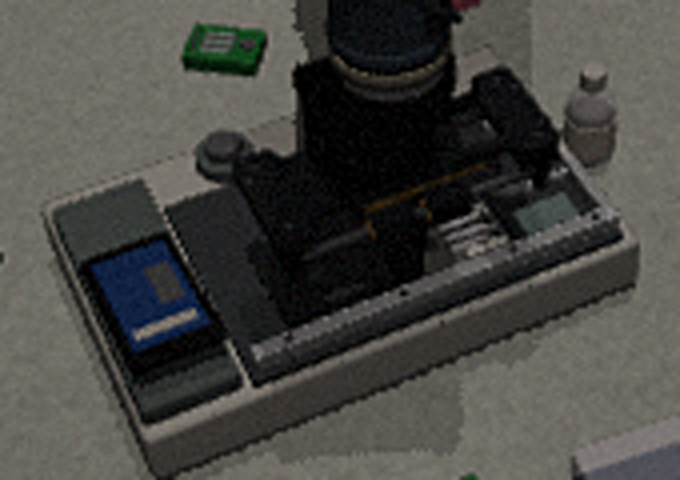

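The cartridge, at crop (470,240), follows the rail toward the window at (550,210). I continue into the pocket.

Emit:
move_arm:
  increments:
    - {"xyz": [-0.2,6,0],"roll": 0,"grip": 0}
    - {"xyz": [-0.2,6,0],"roll": 0,"grip": 0}
    - {"xyz": [-0.2,6,0],"roll": 0,"grip": 0}
    - {"xyz": [-0.2,6,0],"roll": 0,"grip": 0}
    - {"xyz": [-0.2,6,0],"roll": 0,"grip": 0}

```text
time_s: 12.0
position: [0.6555, -0.0533, 0.0656]
tcp_rot: [[-0.995, -0.099, -0.0], [-0.099, 0.995, 0.0], [0.0, 0.0, -1.0]]
force: [0.4, -0.2, -0.1]
opening: 0.005
grasp_force: 0.3
```

Emit:
move_arm:
  increments:
    - {"xyz": [-0.2,6,0],"roll": 0,"grip": 0}
    - {"xyz": [-0.2,5,0],"roll": 0,"grip": 0}
    - {"xyz": [-0.2,5,0],"roll": 0,"grip": 0}
    - {"xyz": [-0.2,4,0],"roll": 0,"grip": 0}
    - {"xyz": [-0.2,3,0],"roll": 0,"grip": 0}

```text
time_s: 12.42
position: [0.6544, -0.0305, 0.0656]
tcp_rot: [[-0.995, -0.099, -0.0], [-0.099, 0.995, 0.0], [0.0, 0.0, -1.0]]
force: [-0.4, -1.2, -0.4]
opening: 0.002
grasp_force: 0.3
```

Emit:
move_arm:
  increments:
    - {"xyz": [0,3,0],"roll": 0,"grip": 0}
    - {"xyz": [0,2,0],"roll": 0,"grip": 0}
    - {"xyz": [0,0,0],"roll": 0,"grip": 0}

```text
time_s: 12.67
position: [0.6541, -0.0256, 0.0657]
tcp_rot: [[-0.995, -0.099, 0.0], [-0.099, 0.995, 0.0], [-0.0, 0.0, -1.0]]
force: [-0.2, -0.3, 0.0]
opening: 0.01
grasp_force: 0.0
```

```bash
python3 - <<'E'
from h import *
b=bot.read_state(); print(b["position"],rd(b["position"]),b["force"])
E
```

```text
[ 0.6540609  -0.02560443  0.06565813] [67.  38.6] [-0.15117304 -0.33191394  0.01152586]
```

Emit:
move_arm:
  increments:
    - {"xyz": [0,2,0],"roll": 0,"grip": 0}
    - {"xyz": [0,2,0],"roll": 0,"grip": 0}
    - {"xyz": [0,1,0],"roll": 0,"grip": 0}
    - {"xyz": [0,0,0],"roll": 0,"grip": 0}

```text
time_s: 13.0
position: [0.6535, -0.0209, 0.0657]
tcp_rot: [[-0.995, -0.099, 0.0], [-0.099, 0.995, 0.0], [-0.0, 0.0, -1.0]]
force: [0.8, 0.4, 0.1]
opening: 0.003
grasp_force: 0.0
```

Emit:
move_arm:
  increments:
    - {"xyz": [0,1.5,0],"roll": 0,"grip": 0}
    - {"xyz": [0,1,0],"roll": 0,"grip": 0}
    - {"xyz": [0,0,0],"roll": 0,"grip": 0}

```text
time_s: 13.25
position: [0.6532, -0.0185, 0.0657]
tcp_rot: [[-0.995, -0.099, 0.0], [-0.099, 0.995, 0.0], [-0.0, 0.0, -1.0]]
force: [0.7, 0.0, 0.4]
opening: 0.005
grasp_force: 0.0
```

Emit:
move_arm:
  increments:
    - {"xyz": [0,1,0],"roll": 0,"grip": 0}
    - {"xyz": [0,1,0],"roll": 0,"grip": 0}
    - {"xyz": [0,0,0],"roll": 0,"grip": 0}

```text
time_s: 13.5
position: [0.653, -0.0165, 0.0657]
tcp_rot: [[-0.995, -0.099, -0.0], [-0.099, 0.995, 0.0], [-0.0, 0.0, -1.0]]
force: [0.7, -0.0, -0.4]
opening: 0.004
grasp_force: 0.0
```

```bash
python3 - <<'E'
from h import *
b=bot.read_state(); print(b["position"],rd(b["position"]),b["force"])
E
```

```text
[ 0.65304191 -0.01649524  0.06566959] [66.9 47.8] [ 0.69831136 -0.02726149 -0.44752069]
```

Emit:
move_arm:
  increments:
    - {"xyz": [0,1,0],"roll": 0,"grip": 0}
    - {"xyz": [0,1,0],"roll": 0,"grip": 0}
    - {"xyz": [0,0,0],"roll": 0,"grip": 0}

```text
time_s: 13.75
position: [0.6528, -0.0145, 0.0656]
tcp_rot: [[-0.995, -0.099, -0.0], [-0.099, 0.995, 0.0], [0.0, 0.0, -1.0]]
force: [-0.9, -0.7, 0.3]
opening: 0.006
grasp_force: 0.0
```

Emit:
move_arm:
  increments:
    - {"xyz": [0,1,0],"roll": 0,"grip": 0}
    - {"xyz": [0,1,0],"roll": 0,"grip": 0}
    - {"xyz": [0,0,0],"roll": 0,"grip": 0}

```text
time_s: 14.0
position: [0.653, -0.0143, 0.0658]
tcp_rot: [[-0.995, -0.1, 0.001], [-0.1, 0.995, -0.003], [-0.0, -0.003, -1.0]]
force: [-1.0, -4.4, -0.3]
opening: 0.003
grasp_force: 2.5
```

```bash
python3 - <<'E'
from h import *
b=bot.read_state(); print(b["position"],rd(b["position"]),b["force"])
s,p,d=cap("scene"); c=p[170:290,240:370]; save(cv2.resize(c,None,fx=5,fy=5,interpolation=cv2.INTER_CUBIC),"s7.png")
E
```

```text
[ 0.65302932 -0.01426864  0.06578052] [67.1 50. ] [-1.00689937 -4.3948491  -0.28660171]
```

It touches the stop at TCP y = 50, with 4.4 N. I press a little more, then back off, lift and look.

Emit:
move_arm:
  increments:
    - {"xyz": [0,1,0],"roll": 0,"grip": 0}
    - {"xyz": [0,0,0],"roll": 0,"grip": 0}

```text
time_s: 14.22
position: [0.653, -0.0142, 0.0658]
tcp_rot: [[-0.995, -0.1, 0.001], [-0.1, 0.995, -0.004], [-0.0, -0.004, -1.0]]
force: [0.3, -7.7, -1.2]
opening: 0.007
grasp_force: 3.6
```

Emit:
move_arm:
  increments:
    - {"xyz": [0,-4,0],"roll": 0,"grip": 0}
    - {"xyz": [0,-6,0],"roll": 0,"grip": 0}
    - {"xyz": [0,0,-30],"roll": 0,"grip": 0}
    - {"xyz": [0,0,-40],"roll": 0,"grip": 0}
    - {"xyz": [-15,10,-40],"roll": 0,"grip": 0}

```text
time_s: 14.63
position: [0.6637, -0.0119, 0.1733]
tcp_rot: [[-0.995, -0.097, -0.007], [-0.097, 0.995, 0.001], [0.007, 0.002, -1.0]]
force: [1.2, -0.9, -0.3]
opening: 0.006
grasp_force: 0.0
```

Emit:
move_arm:
  increments:
    - {"xyz": [-30,10,0],"roll": 0,"grip": 0}
    - {"xyz": [0,0,0],"roll": 0,"grip": 0}
    - {"xyz": [0,0,0],"roll": 0,"grip": 0}
    - {"xyz": [0,0,0],"roll": 0,"grip": 0}
    - {"xyz": [0,0,0],"roll": 0,"grip": 0}

```text
time_s: 15.05
position: [0.6937, 0.0021, 0.172]
tcp_rot: [[-0.995, -0.099, -0.004], [-0.099, 0.995, 0.001], [0.004, 0.001, -1.0]]
force: [-0.2, 1.0, -0.5]
opening: 0.009
grasp_force: 0.0
```

```bash
python3 - <<'E'
from h import *
s,p,d=cap("wrist"); np.savez("w8.npz",p=p,d=d,pos=s["position"],rot=s["tcp_rot"])
print(s["position"],rd(s["position"]))
c=p[50:200,280:480]; save(cv2.resize(c,None,fx=4,fy=4,interpolation=cv2.INTER_CUBIC),"w8.png")
E
```

```text
[0.69373441 0.00211336 0.1719898 ] [109.3  62.2]
```

View pics/w8.png

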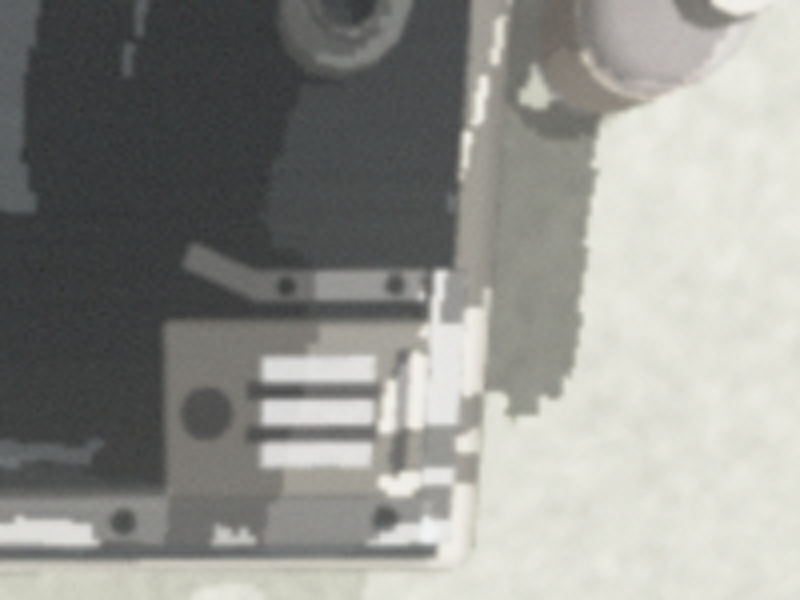

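The cartridge sits in the pocket, crop (165–425, 320–493), touching the rail line (row 492) and the stop (column ~428) with no visible dark gap. A quick numeric check, and the key position.

```bash
python3 - <<'E'
from h import *
q=np.load("w8.npz"); s={"position":q["pos"],"tcp_rot":q["rot"]}
f=lambda u,v,h: rd(onplane("wrist",s,280+u/4,50+v/4,h))
for n,a in dict(cRF=(164,321,.075),cRB=(164,493,.075),cLF=(425,321,.075),rail=(60,490,.072),rail2=(140,491,.072),lipback=(340,301,.066),stop=(428,310,.072)).items(): print(n,f(*a))
g=cv2.cvtColor(q["p"],cv2.COLOR_RGB2GRAY)
for u in (325,345,365): print(u,g[125:178,u].tolist()[40:])
print(g[150,375:400].tolist())
q=np.load("w4.npz"); 
b=bot.read_state(); print(b["position"],rd(b["position"]))
E
```

```text
cRF [43.3 60.6]
cRB [82.2 60.4]
cLF [ 43.4 118.7]
rail [82.  35.9]
rail2 [82.3 54.7]
lipback [ 39.4 100.9]
stop [ 41.2 119.8]
325 [119, 119, 124, 122, 121, 122, 118, 121, 115, 111, 111, 113, 109]
345 [179, 169, 138, 125, 122, 125, 121, 121, 120, 113, 114, 114, 112]
365 [220, 202, 170, 159, 160, 161, 157, 157, 147, 139, 144, 146, 145]
[197, 232, 238, 229, 190, 174, 190, 224, 237, 238, 234, 224, 228, 231, 231, 230, 230, 230, 226, 213, 175, 163, 159, 151, 150]
[0.6939162  0.00197    0.17212609] [109.4  62. ]
```

It is seated. Now I triangulate the key top from views w1 and w2.

```bash
python3 - <<'E'
from h import *
R1=np.array([[-1,.004,.001],[.004,1,0],[-.001,0,-1]]); q1=np.load("w1.npz"); q2=np.load("w2.npz"); q4=np.load("w4.npz")
S=[(q1,{"position":[.51141,-.10805,.22252],"tcp_rot":R1},(275,183)),(q2,{"position":q2["pos"],"tcp_rot":q2["rot"]},(264,235)),(q4,{"position":q4["pos"],"tcp_rot":q4["rot"]},(262,178))]
out=[]
for q,s,(u,v) in S:
    c=cv2.resize(q["p"][v-30:v+30,u-30:u+30],(260,260),interpolation=cv2.INTER_CUBIC); out.append(c)
    g=cv2.GaussianBlur(cv2.cvtColor(c,cv2.COLOR_RGB2GRAY),(5,5),0)
    z=np.median(q["d"][v-2:v+3,u-2:u+3]); w=world("wrist",s,q["d"],u,v); print(w.round(4),rd(w))
save(np.hstack(out),"k.png")
E
```

```text
[ 0.5062 -0.1622  0.0757] [-93.9 -82.3]
[ 0.5035 -0.1617  0.0764] [-96.5 -81.6]
[ 0.5059 -0.1621  0.0761] [-94.2 -82.2]
```

View pics/k.png

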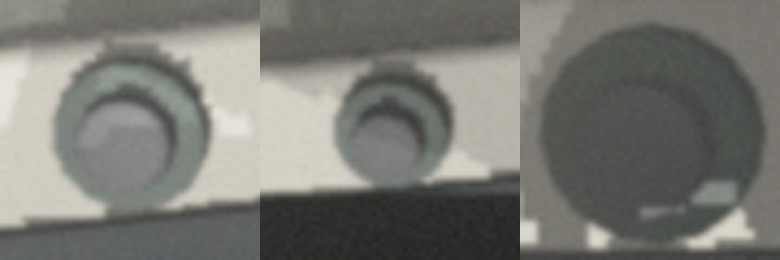

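Tiles: the key top's centre is at (122,143), (385,143) and (645,148), inside the darker collar.

```bash
python3 - <<'E'
from h import *
R1=np.array([[-1,.004,.001],[.004,1,0],[-.001,0,-1]]); q2=np.load("w2.npz"); q4=np.load("w4.npz")
for s,uv in(({"position":[.51141,-.10805,.22252],"tcp_rot":R1},(273.2,186)),({"position":q2["pos"],"tcp_rot":q2["rot"]},(262.8,238)),({"position":q4["pos"],"tcp_rot":q4["rot"]},(260.8,182))):
    print([rd(onplane("wrist",s,*uv,h)) for h in(.072,.076,.080)])
b=bot.read_state(); print(rd(b["position"]),b["position"])
E
```

```text
[array([-89.8, -85.7]), array([-90.7, -84.8]), array([-91.7, -84. ])]
[array([-89.8, -85.5]), array([-91.6, -84.3]), array([-93.4, -83.2])]
[array([-90.1, -84.3]), array([-91. , -83.4]), array([-92. , -82.5])]
[109.4  62. ] [0.6939162  0.00197    0.17212609]
```

The key is at reader (-91,-84.5) with its top at about 75 mm. I move above it.

Emit:
move_arm:
  increments:
    - {"xyz": [33,-24,0],"roll": 0,"grip": 0}
    - {"xyz": [33,-24,0],"roll": 0,"grip": 0}
    - {"xyz": [33,-24,0],"roll": 0,"grip": 0}
    - {"xyz": [33,-24,0],"roll": 0,"grip": 0}
    - {"xyz": [33,-24,0],"roll": 0,"grip": 0}

```text
time_s: 15.52
position: [0.5407, -0.1343, 0.173]
tcp_rot: [[-0.995, -0.099, -0.002], [-0.099, 0.995, 0.001], [0.002, 0.001, -1.0]]
force: [-0.1, -0.8, -0.3]
opening: 0.005
grasp_force: 0.0
```

Emit:
move_arm:
  increments:
    - {"xyz": [33,-24,0],"roll": 0,"grip": 0}
    - {"xyz": [2,-2,25],"roll": 0,"grip": 0}
    - {"xyz": [0,0,25],"roll": 0,"grip": 0}
    - {"xyz": [0,0,20],"roll": 0,"grip": 0}
    - {"xyz": [0,0,0],"roll": 0,"grip": 0}

```text
time_s: 15.93
position: [0.5073, -0.1619, 0.1001]
tcp_rot: [[-0.995, -0.097, -0.008], [-0.097, 0.995, 0.005], [0.008, 0.005, -1.0]]
force: [-1.1, -0.0, -0.2]
opening: 0.007
grasp_force: 0.0
```

Emit:
move_arm:
  increments:
    - {"xyz": [0,0,0],"roll": 0,"grip": 0}
    - {"xyz": [0,0,0],"roll": 0,"grip": 0}
    - {"xyz": [0,0,0],"roll": 0,"grip": 0}

```text
time_s: 16.18
position: [0.5119, -0.1632, 0.1048]
tcp_rot: [[-0.995, -0.099, 0.002], [-0.099, 0.995, -0.001], [-0.002, -0.001, -1.0]]
force: [0.2, 0.1, 0.8]
opening: 0.001
grasp_force: 0.0
```

```bash
python3 - <<'E'
from h import *
b=bot.read_state(); print(b["position"],rd(b["position"]),b["force"])
E
```

```text
[ 0.51192603 -0.16319971  0.10478188] [-88.3 -83.9] [0.15318688 0.12887537 0.77302414]
```

Emit:
move_arm:
  increments:
    - {"xyz": [2.5,-0.5,12],"roll": 0,"grip": 0}
    - {"xyz": [0,0,10],"roll": 0,"grip": 0}
    - {"xyz": [0,0,4],"roll": 0,"grip": 0}
    - {"xyz": [0,0,0],"roll": 0,"grip": 0}
    - {"xyz": [0,0,0],"roll": 0,"grip": 0}

```text
time_s: 16.6
position: [0.5088, -0.1636, 0.0777]
tcp_rot: [[-0.995, -0.099, -0.0], [-0.099, 0.995, 0.0], [0.0, 0.0, -1.0]]
force: [0.8, -0.1, -0.0]
opening: 0.007
grasp_force: 0.0
```

Emit:
move_arm:
  increments:
    - {"xyz": [0,0,2],"roll": 0,"grip": 0}
    - {"xyz": [0,0,2],"roll": 0,"grip": 0}
    - {"xyz": [0,0,1],"roll": 0,"grip": 0}
    - {"xyz": [0,0,1],"roll": 0,"grip": 0}
    - {"xyz": [0,0,0],"roll": 0,"grip": 0}

```text
time_s: 17.02
position: [0.5093, -0.1639, 0.0719]
tcp_rot: [[-0.995, -0.099, 0.001], [-0.099, 0.995, -0.001], [-0.001, -0.001, -1.0]]
force: [0.7, 0.6, 2.8]
opening: 0.006
grasp_force: 1.6
```

Emit:
move_arm:
  increments:
    - {"xyz": [0,0,1],"roll": 0,"grip": 0}
    - {"xyz": [0,0,1],"roll": 0,"grip": 0}
    - {"xyz": [0,0,0],"roll": 0,"grip": 0}

```text
time_s: 17.27
position: [0.5093, -0.1639, 0.0704]
tcp_rot: [[-0.995, -0.099, 0.001], [-0.099, 0.995, -0.001], [-0.001, -0.001, -1.0]]
force: [0.1, 0.2, 6.3]
opening: 0.004
grasp_force: 3.4
```

Emit:
move_arm:
  increments:
    - {"xyz": [0,0,1.5],"roll": 0,"grip": 0}
    - {"xyz": [0,0,0],"roll": 0,"grip": 0}

```text
time_s: 17.43
position: [0.5093, -0.1639, 0.0702]
tcp_rot: [[-0.995, -0.099, 0.002], [-0.099, 0.995, -0.001], [-0.002, -0.001, -1.0]]
force: [-1.2, 2.4, 16.7]
opening: 0.01
grasp_force: 8.2
```

Emit:
move_arm:
  increments:
    - {"xyz": [0,0,1.5],"roll": 0,"grip": 0}
    - {"xyz": [0,0,0],"roll": 0,"grip": 0}
    - {"xyz": [0,0,0],"roll": 0,"grip": 0}

```text
time_s: 17.68
position: [0.5093, -0.1639, 0.0699]
tcp_rot: [[-0.995, -0.099, 0.002], [-0.099, 0.995, -0.001], [-0.002, -0.002, -1.0]]
force: [-4.1, 2.5, 25.5]
opening: 0.006
grasp_force: 13.2
```

The key bottoms out at z = 70 mm, 6 mm below its top. I release it, lift away and check.

Emit:
move_arm:
  increments:
    - {"xyz": [0,0,-6],"roll": 0,"grip": 0}
    - {"xyz": [0,0,-10],"roll": 0,"grip": 0}
    - {"xyz": [0,0,-30],"roll": 0,"grip": 0}
    - {"xyz": [-20,20,-40],"roll": 0,"grip": 0}
    - {"xyz": [-40,30,-35],"roll": 0,"grip": 0}

```text
time_s: 18.1
position: [0.5471, -0.1227, 0.1721]
tcp_rot: [[-0.995, -0.095, -0.003], [-0.095, 0.995, 0.0], [0.003, 0.0, -1.0]]
force: [1.2, -0.4, 0.6]
opening: 0.01
grasp_force: 0.0
```

Emit:
move_arm:
  increments:
    - {"xyz": [-40,30,0],"roll": 0,"grip": 0}
    - {"xyz": [-40,30,0],"roll": 0,"grip": 0}
    - {"xyz": [-40,20,0],"roll": 0,"grip": 0}
    - {"xyz": [-25,15,0],"roll": 0,"grip": 0}
    - {"xyz": [0,0,0],"roll": 0,"grip": 0}

```text
time_s: 18.52
position: [0.6732, -0.0222, 0.1703]
tcp_rot: [[-0.995, -0.103, 0.004], [-0.103, 0.995, 0.001], [-0.004, 0.0, -1.0]]
force: [0.4, 0.0, 0.1]
opening: 0.005
grasp_force: 0.0
```

Emit:
move_arm:
  increments:
    - {"xyz": [0,0,0],"roll": 0,"grip": 0}
    - {"xyz": [0,0,0],"roll": 0,"grip": 0}
    - {"xyz": [0,0,0],"roll": 0,"grip": 0}

```text
time_s: 18.77
position: [0.6674, -0.0268, 0.1699]
tcp_rot: [[-0.995, -0.098, -0.003], [-0.098, 0.995, 0.0], [0.003, 0.0, -1.0]]
force: [-0.3, -0.7, -0.1]
opening: 0.003
grasp_force: 0.0
```

```bash
python3 - <<'E'
from h import *
s,p,d=cap("wrist"); np.savez("w9.npz",p=p,d=d,pos=s["position"],rot=s["tcp_rot"])
print(s["position"],rd(s["position"]),s["force"])
save(cv2.resize(p[0:240,140:540],None,fx=2,fy=2,interpolation=cv2.INTER_CUBIC)[:480],"w9.png")
E
```

```text
[ 0.66737041 -0.02678294  0.16993514] [80.1 36.1] [-0.25661099 -0.69588483 -0.14336237]
```

View pics/w9.png

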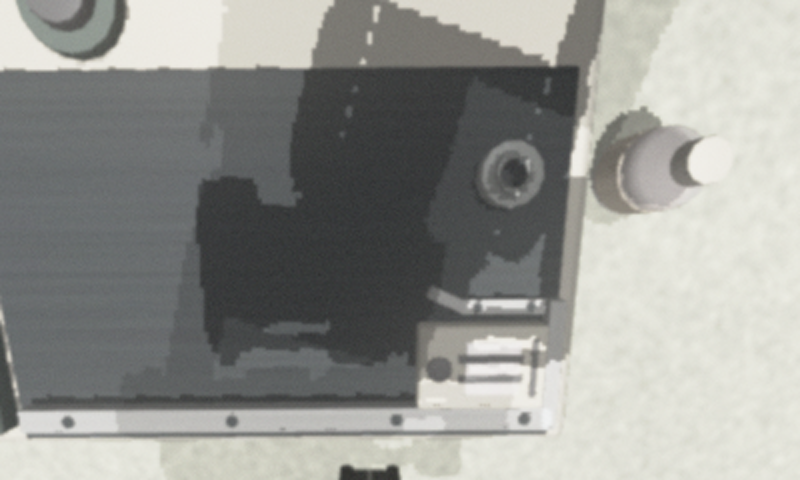

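The cartridge is still flush in the corner, crop (418–548, 322–408). The key at (60,10) is up, the plug and bottle are where they were, and the arm is clear of everything. I hand in.

```bash
python3 -c "
from rig import bot
print(bot.hand_in())"
```

```text
the job is handed in; nothing more can be done
None
```

The cartridge sits flush against the rail and the end stop, the start key was then pressed fully and released, and the job was handed in at about 19 s; no verdict came back.

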